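# Find the tube block's blind well on the rod gauge and hold it well-up

### The job

Take the aluminium tube block that lies on the round cork mat and find by feel which of its ends has the deep blind well: try the ends on the stand's level rod until the rod goes in to the middle of the block. Then turn that block so that the well's mouth points straight up and finish still holding it like that in the gripper, at least 10 cm clear of the desk and touching nothing else. Leave the spare block on the folder, the stand and all the other desk things where they are.

Things in the scene. Friction and masses are not known exactly. Their poses are not given: they have to be found in the camera images.
- block_1: one of two aluminium tube blocks, alike outside: a square bar 42 x 42 mm and 80 mm long, about 0.36 kg (25 % either way), lying on its side. Origin at its middle; its x axis runs along its length. Both ends show a round mouth 22 mm wide in their centre: at one end it is the blind well, 50 mm deep, at the other only a recess 5 mm deep. Which end (+x or -x) has the well differs between the two blocks and shows poorly: feel for it with the rod.
- block_2: one of two aluminium tube blocks, alike outside: a square bar 42 x 42 mm and 80 mm long, about 0.36 kg (25 % either way), lying on its side. Origin at its middle; its x axis runs along its length. Both ends show a round mouth 22 mm wide in their centre: at one end it is the blind well, 50 mm deep, at the other only a recess 5 mm deep. Which end (+x or -x) has the well differs between the two blocks and shows poorly: feel for it with the rod.
- cork_mat: round cork mat, 160 mm across, 4 mm thick, fixed to the desk; the block to work on lies on it, 25 mm up to the block's centre. Origin at the centre of the mat's underside
- folder: green card folder, 150 x 210 mm, 4 mm thick, fixed; the spare block lies on it. Origin at the centre of its underside. Folder and mat can be on either side of the desk
- stand: rod gauge, fixed to the desk: grey base 80 x 90 mm, 12 mm high, with a steel post 16 x 20 mm, 98 mm high, and a level steel rod 16 mm thick through the post along the stand's y axis, its axis 90 mm above the desk, sticking out 50 mm on both sides. A block's well slides over either end of the rod with 3 mm play all round. Origin at the centre of the base's underside
- rod_left (a point): centre of the rod's end face on the stand's +y side, 60 mm from the post's axis, 90 mm up; it reaches the block's origin when the rod is 40 mm into the well
- rod_right (a point): the same on the stand's -y side
- tube_rack: white rack of capped sample tubes, 85 x 180 mm, 105 mm high, origin at the centre of its underside; a bystander
- pen_box: open cardboard box of pens, 90 x 130 mm, 50 mm high, origin at the centre of its underside; a bystander
- bottle: white plastic bottle, 56 mm across, 110 mm high, origin at the centre of its underside; a bystander
- stapler: black stapler, 30 x 120 mm (along its y), 35 mm high, origin at the centre of its underside; a bystander
- tape: roll of tape lying flat, 64 mm across, 19 mm high, origin at the centre of its underside; a bystander
- stamp: rubber stamp with a wooden knob, 50 x 28 mm, 56 mm high, origin at the centre of its underside; a bystander
- ink_pad: black ink pad, 60 x 85 mm, 15 mm high, origin at the centre of its underside; a bystander
Mind the look-alikes: they are no part of the job. Leave any green or turquoise look-alike of the block_1 alone.

How it is judged (in metres and radians):
On the way:
1. the rod's end has reached the middle of the block from the mat (within 12 mm), so it is at least 28 mm deep in the well ((((distance between block_1 and rod_left below 0.012 m or distance between block_1 and rod_right below 0.012 m) and horizontal distance between block_2 and folder below 0.08 m) or ((distance between block_2 and rod_left below 0.012 m or distance between block_2 and rod_right below 0.012 m) and horizontal distance between block_1 and folder below 0.08 m))), for 0.1 s.
At the end, for the whole second after the job is handed in: The block from the mat is held in the fingers and still, its well's mouth up within 0.3 rad (17 degrees), its centre more than 120 mm above the desk, touching no other thing; the spare block lies on the folder within 20 mm of its start (((angle between block_1's own x axis and vertical below 0.3 rad and height (world z) of block_1 above 0.12 m and contact force between the fingers and block_1 above 1 N and linear speed of block_1 below 0.03 m/s and contact force between block_1 and stand below 0.2 N and contact force between block_1 and tube_rack below 0.2 N and contact force between block_1 and bottle below 0.2 N and contact force between block_1 and pen_box below 0.2 N and distance of block_2 from where it was at the start of the episode below 0.02 m and horizontal distance between block_2 and folder below 0.08 m) or (angle between block_2's own x axis and vertical above 2.8416 rad and height (world z) of block_2 above 0.12 m and contact force between the fingers and block_2 above 1 N and linear speed of block_2 below 0.03 m/s and contact force between block_2 and stand below 0.2 N and contact force between block_2 and tube_rack below 0.2 N and contact force between block_2 and bottle below 0.2 N and contact force between block_2 and pen_box below 0.2 N and distance of block_1 from where it was at the start of the episode below 0.02 m and horizontal distance between block_1 and folder below 0.08 m))); the arm keeps its last pose, push and grip.
It fails at once if a bystander was moved more than 30 mm (distance of any of tube_rack, pen_box, bottle, stapler, tape, stamp, ink_pad from where it was at the start of the episode above 0.03 m).
It also fails if it takes over 61 s, if anything falls off the work surface, if the arm or the gripper's body presses on something with over 40 N, if the wrist force passes 120 N, or if a joint passes its speed limit or range.

### The arm

A 7-joint arm with a two-finger parallel gripper is mounted at the origin on the work surface. World frame = base frame: x ahead of the robot, y to its left, z up, the work surface at z = 0. Lengths are in m, angles in degrees, forces in N, time in s.
With the tool pointing down it reaches from about 0.425 to 0.875 m from the base axis. Payload 4.7 kg.
Tool frame: the origin (TCP) lies midway between the tips of the shut fingers; the grasp point (between the pads) lies env.grip_point_offset behind it (env.grip_point_offset is the distance from the TCP to the grasp point, in m); z points along the fingers, y is the line along which they close (so a half turn about z gives the same grasp; the last joint's range is limited). The gripper opens to 87 mm and grips with 3 to 60 N. Pads are 19 mm wide; open, the fingers measure 117 mm over their backs; the gripper's body (75 mm by 190 mm) begins 51 mm behind the grasp point.
Start: joints at [-69.265, 18.392, -4.016, 83.108, 1.295, 78.541, -3.26], TCP at [0.222, 0.611, 0.223] pointing down, gripper open.
Joint ranges: [-163.93, 163.93], [-17.29, 119.83], [-79.2, 71.16], [3.27, 140.29], [-89.18, 269.18], [5.43, 117.66], [-154.24, 154.24]. Speed limits (degrees/s): [147.25, 147.25, 180, 180, 180, 180, 180].

### API

Orientations are given as [roll, pitch, yaw] about the fixed x, y, z axes, in that order (R = Rz(yaw) Ry(pitch) Rx(roll)).
In Python, from cell import env gives the robot as it stands.
- The arm moves only by the shell command python3 -m creep 'ROWS' [FORCE]. ROWS is a JSON object of lists of equal length, an entry for each row: "translation": the shift along the tool's x, y, z in units of 0.08 m (1.0 is 0.08 m), a list of three; "turn": the turn, a rotation vector about the tool's x, y, z in units of 180 degrees (1.0 is 180 degrees), a list of three; "grip": the opening, from 0 (shut) to 1 (fully open). In form: {"translation": [[x, y, z], ...], "turn": [[ax, ay, az], ...], "grip": [grip, ...]}. A call has 1 to 5 rows; each row shifts and turns the commanded pose from where the row before left it, along the tool's axes as they then stand; what a row does not reach is not made up. A row lasts 1/8 s, in which the tool goes at most 62.5 mm and 10.7 degrees, less where a joint would pass 70% of its speed; a pose out of reach is approached as far as the arm can. A call with a number of a shift or a turn outside -1 to 1 is refused whole. A call with a gripper value outside its range is refused whole. The fingers move at their own pace and stop on an object; FORCE is the grip in N (left out, the last holds). Time passes only in rows, so rows that do not move let the fingers close. It gives the time, the measured TCP pose, the force, the opening and the grip force at its end, in the units of the state.
- env.get_obs(): the state, without advancing time (a new reading comes with each control period).
- env.read_camera(name): name is "scene" or "top" or "wrist"; returns a dict with "frame" (420x560x3 uint8, red, green, blue), "z_map" (420x560 float32, m along the optical axis (not along the pixel's ray), 0 where there is no reading), "K" (3x3 intrinsics, pixels), "rvec" (rotation vector, rad) and "tvec" (3), from world to camera coordinates, as OpenCV has them. Camera axes: x right, y down, z forward; pixel columns grow to the right and rows downward; lengths in m; the calibration is good to about 2 mm. A picture is of the moment at which its call begins.
- env.sign_off(): hands the job in; it is judged then, once.
The state is a dict: "time_s": time; "qpos": joint angles; "joint_velocities": joint speeds; "effort": joint torques, N m; "tool_pos": TCP position; "tool_rot": TCP orientation; "force": force on the tool from outside, world axes, zero at the start; "wrist_torque": the same for the moment, N m; "grip_width": finger opening in m; "grasp_force": force on a finger pad.
Only numpy, scipy, OpenCV 4.12 (cv2) and the standard library are available. Lean on these libraries where they do the work, as an engineer would, in place of code of your own. Each camera call takes 0.05 s, during which the arm holds its last target. There are 200 camera calls.

## Working session

There is one attempt and no reset: what is moved stays moved. The work goes in short steps, Python scripts to look and compute and a shell command to move; the robot and the scene stay as the last step left them, time stands still between calls to the robot, and variables do not carry over. Pictures are saved under pics/ and viewed, at most 10 in all, crops included, and the job is handed in when it is done.

```bash
ls; mkdir -p pics
cat > h.py <<'E'
import numpy as np, cv2
from scipy.spatial.transform import Rotation as R
from cell import env
def cam(n):
    c=env.read_camera(n); c['R']=cv2.Rodrigues(np.array(c['rvec'],float))[0]; c['t']=np.array(c['tvec'],float).ravel(); return c
def save(c,p): cv2.imwrite('pics/'+p,c['frame'][:,:,::-1])
def cloud(c):
    z=c['z_map'];K=c['K'];v,u=np.mgrid[:z.shape[0],:z.shape[1]]
    P=np.stack([(u-K[0,2])/K[0,0]*z,(v-K[1,2])/K[1,1]*z,z],-1)
    return (P-c['t'])@c['R']
E
python3 - <<'E'
from h import *
o=env.get_obs();print(o,env.grip_point_offset)
for n in('scene','top'):
    c=cam(n);save(c,n+'.png');np.savez('/tmp/'+n,frame=c['frame'],P=cloud(c),z=c['z_map']);print(n,-c['R'].T@c['t'])
E
```

```text
pics
{'time_s': 0.0, 'qpos': array([-69.26338272,  18.44016898,  -4.0152295 ,  83.1745188 ,
         1.29622837,  78.53913893,  -3.26002586]), 'joint_velocities': array([-0.06675183, -0.10118948,  0.05511064,  0.04774029, -0.07984165,
       -0.00358843,  0.09784999]), 'effort': array([ 1.13507388e-04, -4.91283917e+01, -4.03621774e-01, -3.12523842e+01,
       -6.37484458e-02,  4.39285592e-02,  1.85033882e-04]), 'tool_pos': array([0.22142677, 0.61054675, 0.22145225]), 'tool_rot': array([-1.79891481e+02,  6.93085686e-03,  1.60073063e+02]), 'force': array([-0.32707377, -0.33317335, -0.16137588]), 'wrist_torque': array([-0.02644795,  0.03736506, -0.04563017]), 'grasp_force': 0.0, 'grip_width': 0.08714742253718272} 0.0187
scene [1.02368711 0.08976853 0.90805028]
top [ 0.37673236 -0.04582693  0.93584981]
```

View pics/scene.png

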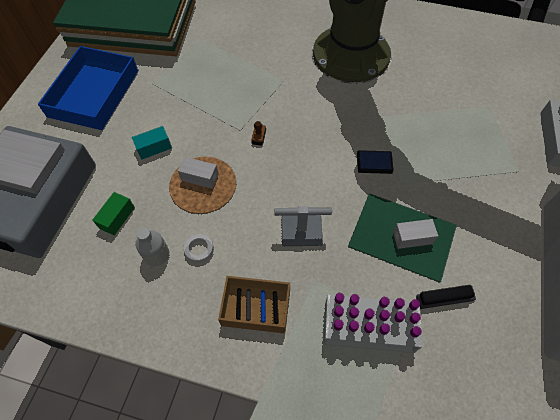

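View pics/top.png

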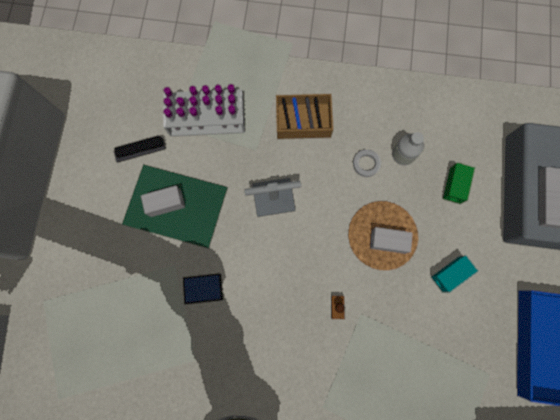

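The top view (up = +x, left = +y) shows the mat block at about (391,239), the stand rod at (273,186), and the spare block on the folder at (162,200). The tape, bottle and stamp are near the mat.

```bash
cat > m.py <<'E'
from h import *
for n,boxes in (('top',dict(block=(365,220,420,260),spare=(135,180,190,222),stand=(235,165,310,220),tape=(345,145,385,180),bottle=(388,125,430,170),stamp=(325,285,352,325),rack=(155,80,250,140),pen=(270,90,336,142))),('scene',dict(block=(170,150,225,195),stand=(265,195,340,250)))):
    d=np.load('/tmp/'+n+'.npz');P=d['P']
    for k,(a,b,c,e) in boxes.items():
        Q=P[b:e,a:c].reshape(-1,3);Q=Q[d['z'][b:e,a:c].ravel()>0]
        lo,hi={'block':(.038,.054),'spare':(.038,.054),'stand':(.083,.12)}.get(k,(.012,.2))
        S=Q[(Q[:,2]>lo)&(Q[:,2]<hi)]
        r=cv2.minAreaRect((S[:,:2]*1000).astype(np.float32))
        print(n,k,len(S),'c',np.round(r[0],1),'s',np.round(r[1],1),'ang',round(r[2],1),'zmed',np.round(np.percentile(S[:,2],[5,50,95]),4))
        if k=='stand':
            w=S[:,:2]-S[:,:2].mean(0);U=np.linalg.svd(w,full_matrices=False)[2][0];print('axis',U,np.degrees(np.arctan2(U[1],U[0])),'ctr',S[:,:2].mean(0),np.ptp(w@U))
E
python3 m.py
```

```text
top block 746 c [ 519.  -264.9] s [81.  42.8] ang 89.0 zmed [0.0415 0.045  0.0475]
top spare 713 c [540.8 249.7] s [43.7 81. ] ang 23.9 zmed [0.0424 0.0457 0.0485]
top stand 430 c [587.9   5.8] s [ 16.8 119.6] ang 17.0 zmed [0.0911 0.0961 0.0991]
axis [ 0.2846772  -0.95862344] -73.46044563471092 ctr [0.58664838 0.00548343] 0.11964951475827665
top tape 368 c [ 694.9 -198.6] s [62.4 60.8] ang 3.6 zmed [0.0139 0.0176 0.0205]
top bottle 737 c [ 726.3 -281.1] s [55.7 46.9] ang 60.8 zmed [0.0214 0.0735 0.1093]
top stamp 311 c [ 361.4 -165.7] s [48.8 26.8] ang 6.8 zmed [0.0167 0.0197 0.055 ]
top rack 3141 c [754.1 203.2] s [103.9 209.2] ang 12.8 zmed [0.0459 0.0586 0.1034]
top pen 1470 c [785.4 -39.4] s [ 92.7 130.1] ang 8.8 zmed [0.016  0.0373 0.0506]
scene block 592 c [ 519.2 -265.4] s [81.9 44.8] ang 89.4 zmed [0.0417 0.046  0.0488]
scene stand 465 c [588.3   4.3] s [ 17.8 118.8] ang 16.5 zmed [0.0878 0.0965 0.0994]
axis [-0.29154747  0.95655636] 106.95062381061578 ctr [0.59020713 0.00492706] 0.11883595766997725
```

```bash
cat > g.py <<'E'
# usage: g.py x y z roll pitch yaw -> shift (tool units) and turn (units) from here
import sys
from h import *
o=env.get_obs();T=np.array(list(map(float,sys.argv[1:7])))
A=R.from_euler('xyz',o['tool_rot'],degrees=True);B=R.from_euler('xyz',T[3:],degrees=True)
print('t',round(o['time_s'],2),'pos',np.round(o['tool_pos'],4),'rot',np.round(o['tool_rot'],1),'F',np.round(o['force'],1),'w',round(o['grip_width'],4),'gf',round(o['grasp_force'],1))
print('shift',np.round(A.inv().apply(T[:3]-o['tool_pos'])/.08,3),'shift after turn',np.round(B.inv().apply(T[:3]-o['tool_pos'])/.08,3),'turn',np.round((A.inv()*B).as_rotvec()/np.pi,4),'q',np.round(o['qpos'],0))
E
python3 -m creep '{"translation":[[0,0,0],[0,0,0],[0,0,0],[0,0,0],[0,0,0]],"turn":[[0,0,0.0563],[0,0,0.0563],[0,0,0.0563],[0,0,0.0563],[0,0,0.0563]],"grip":[1,1,1,1,1]}'
python3 -m creep '{"translation":[[0,0,0],[0,0,0],[-0.514,0.349,0],[-0.514,0.349,0],[-0.514,0.349,0]],"turn":[[0,0,0.0563],[0,0,0.0563],[0,0,0],[0,0,0],[0,0,0]],"grip":[1,1,1,1,1]}'
python3 -m creep '{"translation":[[-0.514,0.349,0],[-0.514,0.349,0],[-0.514,0.349,0],[-0.514,0.349,0],[-0.514,0.349,0]],"turn":[[0,0,0],[0,0,0],[0,0,0],[0,0,0],[0,0,0]],"grip":[1,1,1,1,1]}'
python3 g.py .519 -.265 .15 180 0 89
```

```text
time_s: 0.72
tool_pos: [0.2214, 0.6108, 0.2219]
tool_rot: [-180.0, 0.1, 109.1]
force: [-0.2, -0.0, 0.1]
grip_width: 0.0874
grasp_force: 0.0
time_s: 1.35
tool_pos: [0.3041, 0.4849, 0.222]
tool_rot: [-180.0, 0.0, 89.2]
force: [0.2, 0.4, 0.7]
grip_width: 0.0874
grasp_force: 0.0
time_s: 1.98
tool_pos: [0.4404, 0.2772, 0.2223]
tool_rot: [-180.0, 0.0, 89.1]
force: [0.1, 0.6, 0.4]
grip_width: 0.0872
grasp_force: 0.0
t 1.98 pos [0.4404 0.2772 0.2223] rot [-180.     0.    89.1] F [0.1 0.6 0.4] w 0.0872 gf 0.0
shift [-6.762  1.084  0.904] shift after turn [-6.76   1.1    0.904] turn [-0.0001  0.      0.0008] q [-55.   2.  20. 102.  -1.  76. -35.]
```

```bash
python3 -m creep '{"translation":[[-0.56,0.09,0],[-0.56,0.09,0],[-0.56,0.09,0],[-0.56,0.09,0],[-0.56,0.09,0]],"turn":[[0,0,0],[0,0,0],[0,0,0],[0,0,0],[0,0,0]],"grip":[1,1,1,1,1]}' >/dev/null
python3 -m creep '{"translation":[[-0.56,0.09,0.1],[-0.56,0.09,0.1],[-0.56,0.09,0.1],[-0.56,0.09,0.1],[-0.56,0.09,0.1]],"turn":[[0,0,0],[0,0,0],[0,0,0],[0,0,0],[0,0,0]],"grip":[1,1,1,1,1]}' >/dev/null
python3 -m creep '{"translation":[[-0.56,0.09,0.1],[-0.4,0.09,0.1],[0,0,0.1],[0,0,0]],"turn":[[0,0,0],[0,0,0],[0,0,0],[0,0,0]],"grip":[1,1,1,1]}' >/dev/null
python3 g.py .519 -.265 .15 180 0 89
python3 - <<'E'
from h import *
c=cam('wrist');save(c,'w1.png');P=cloud(c);m=(P[...,2]>.038)&(P[...,2]<.054)&(c['z_map']>0)&(abs(P[...,0]-.52)<.07)&(abs(P[...,1]+.265)<.07)
S=P[m];print(len(S),cv2.minAreaRect((S[:,:2]*1000).astype(np.float32)),np.median(S[:,2]))
E
```

```text
t 3.73 pos [ 0.5177 -0.2461  0.1574] rot [-1.799e+02 -1.000e-01  8.920e+01] F [-0.3  0.2  0.8] w 0.087 gf 0.0
shift [-0.237  0.019  0.092] shift after turn [-0.237  0.02   0.093] turn [-0.0007 -0.0004  0.0009] q [-20.  15.  50. 101. -13.  70.  33.]
4131 ((518.9449462890625, -264.84503173828125), (79.98426055908203, 42.081058502197266), 89.44834899902344) 0.04616729595716711
```

View pics/w1.png

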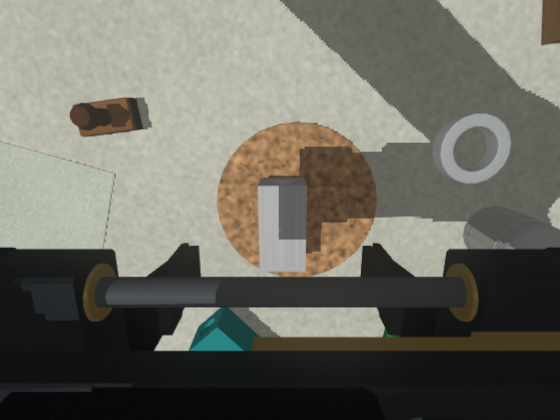

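The wrist view shows the mat block at about (282,225), clear between the finger planes. It is centred at (0.519, −0.265), axis about 89°.

```bash
python3 -m creep '{"translation":[[-0.237,0.02,0.3],[0,0,0.4],[0,0,0.4],[0,0,0.4],[0,0,0.2]],"turn":[[0,0,0],[0,0,0],[0,0,0],[0,0,0],[0,0,0]],"grip":[1,1,1,1,1]}' >/dev/null
python3 -m creep '{"translation":[[0,0,0.14],[0,0,0],[0,0,0]],"turn":[[0,0,0],[0,0,0],[0,0,0]],"grip":[1,1,1]}' 
python3 g.py .519 -.265 .010 180 0 89.3
```

```text
time_s: 4.78
tool_pos: [0.5206, -0.2666, 0.0124]
tool_rot: [179.9, 0.0, 89.1]
force: [0.2, -0.3, 0.2]
grip_width: 0.0872
grasp_force: 0.0
t 4.78 pos [ 0.5206 -0.2666  0.0124] rot [179.9   0.   89.1] F [ 0.2 -0.3  0.2] w 0.0872 gf 0.0
shift [ 0.019 -0.02   0.03 ] shift after turn [ 0.019 -0.02   0.03 ] turn [ 0.0006  0.0001 -0.0009] q [-12.  27.  45. 106. -23.  56.  42.]
```

```bash
python3 -m creep '{"translation":[[0.019,-0.02,0],[0,0,0],[0,0,0],[0,0,0],[0,0,0]],"turn":[[0,0,0],[0,0,0],[0,0,0],[0,0,0],[0,0,0]],"grip":[0.2,0.2,0.2,0.2,0.2]}' 45
python3 -m creep '{"translation":[[0,0,0],[0,0,0],[0,0,-0.15],[0,0,-0.35],[0,0,-0.5]],"turn":[[0,0,0],[0,0,0],[0,0,0],[0,0,0],[0,0,0]],"grip":[0.2,0.2,0.2,0.2,0.2]}' 45
python3 -m creep '{"translation":[[0,0,-0.5],[0,0,-0.3],[0,0,0],[0,0,0]],"turn":[[0,0,-0.05],[0,0,-0.05],[0,0,0],[0,0,0]],"grip":[0.2,0.2,0.2,0.2]}'
python3 g.py .627 -.124 .13 180 0 107
```

```text
time_s: 5.4
tool_pos: [0.5181, -0.2647, 0.0113]
tool_rot: [180.0, -0.0, 89.1]
force: [0.6, -0.6, 0.3]
grip_width: 0.0447
grasp_force: 0.0
time_s: 6.02
tool_pos: [0.517, -0.2642, 0.0915]
tool_rot: [-179.8, -0.0, 89.1]
force: [0.6, -0.3, -1.9]
grip_width: 0.0417
grasp_force: 45.0
time_s: 6.52
tool_pos: [0.5173, -0.2642, 0.1542]
tool_rot: [-179.9, -0.1, 107.0]
force: [0.9, 0.1, -3.0]
grip_width: 0.0415
grasp_force: 45.0
t 6.53 pos [ 0.5173 -0.2642  0.1542] rot [-1.799e+02 -1.000e-01  1.070e+02] F [ 0.9  0.1 -3. ] w 0.0415 gf 45.0
shift [1.275 1.823 0.302] shift after turn [1.275 1.823 0.303] turn [-0.0004 -0.0005 -0.0001] q [-16.  16.  47. 100. -13.  70.  52.]
```

```bash
python3 -m creep '{"translation":[[0.3,0.45,0],[0.3,0.45,0],[0.3,0.45,0.2],[0.3,0.47,0.2],[0,0,0.25]],"turn":[[0,0,0],[0,0,0],[0,0,0],[0,0,0],[0,0,0]],"grip":[0.2,0.2,0.2,0.2,0.2]}' >/dev/null
python3 -m creep '{"translation":[[0,0,0.2],[0,0,0],[0,0,0]],"turn":[[0,0,0],[0,0,0],[0,0,0]],"grip":[0.2,0.2,0.2]}' >/dev/null
python3 g.py .627 -.124 .0775 180 0 107
python3 - <<'E'
from h import *
for n in('scene','top','wrist'):
    c=cam(n);save(c,n+'2.png');P=cloud(c);np.savez('/tmp/'+n+'2',P=P,z=c['z_map'])
    if n=='wrist':
        d=np.array([-.289,.957]);e=np.array([.957,.289]);Q=P[c['z_map']>0]
        a=(Q[:,:2]-[.588,.005])@d;b=(Q[:,:2]-[.588,.005])@e
        s=Q[(abs(b)<.015)&(abs(a)<.07)&(Q[:,2]>.085)];print(n,'rod',len(s),cv2.minAreaRect((s[:,:2]*1000).astype(np.float32)) if len(s) else '', np.percentile(s[:,2],[50,95]) if len(s) else '')
E
```

```text
t 7.53 pos [ 0.6288 -0.1314  0.0879] rot [180.   0. 107.] F [ 0.6  0.4 -2.7] w 0.0416 gf 45.0
shift [0.095 0.006 0.13 ] shift after turn [0.095 0.006 0.13 ] turn [0.0002 0.0002 0.    ] q [-22.  27.  41.  95. -19.  66.  41.]
wrist rod 3596 ((598.9503173828125, -32.23019027709961), (16.046669006347656, 40.88569641113281), 16.52788543701172) [0.09667814 0.09849375]
```

View pics/scene2.png

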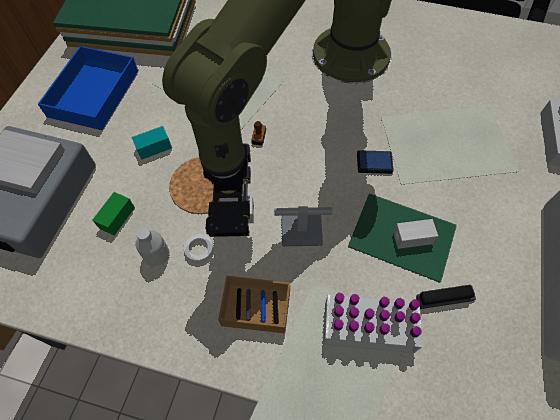

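View pics/wrist2.png

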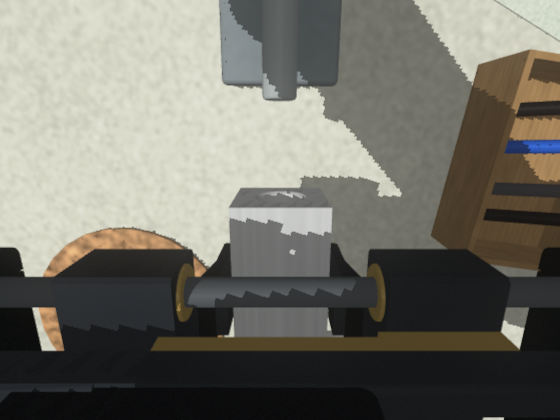

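The wrist view shows the rod end at about (280,97) and the block's front mouth near (282,195), almost in line. I'll measure the block's top face relative to the rod.

```bash
cat > rel.py <<'E'
from h import *
import sys
sg=float(sys.argv[1]) if len(sys.argv)>1 else -1   # -1: right side of the rod, +1: left
ang=np.radians(106.5);d=np.array([np.cos(ang),np.sin(ang)]);e=np.array([d[1],-d[0]]);c0=np.array([.588,.005])
c=cam('wrist');P=cloud(c);o=env.get_obs();Q=P[c['z_map']>0]
a=(Q[:,:2]-c0)@d;b=(Q[:,:2]-c0)@e
def line(m):
    aa,bb=a[m],b[m];A=[];
    for x in np.arange(aa.min()+.001,aa.max(),.002):
        s=bb[abs(aa-x)<.001]
        if len(s)>5:A.append((x,(np.percentile(s,2)+np.percentile(s,98))/2,np.ptp(s)))
    A=np.array(A);p=np.polyfit(A[:,0],A[:,1],1);return p,aa.min(),aa.max(),np.median(A[:,2])
rod=(abs(b)<.013)&(a*sg>.015)&(a*sg<.066)&(Q[:,2]>.085)
zb=o['tool_pos'][2]+.0345
g=(o['tool_pos'][:2]-c0)@d
blk=(abs(b)<.04)&(abs(a-g)<.045)&(abs(Q[:,2]-zb)<.004)
for n,m in(('rod',rod),('blk',blk)):
    if m.sum()<20: print(n,'none');continue
    p,lo,hi,w=line(m);print(n,m.sum(),'slope deg',round(np.degrees(p[0]),2),'b at tip',round(1000*np.polyval(p,sg*.06),1),'b at blk front',round(1000*np.polyval(p,g-sg*.04),1),'a',round(lo*1000,1),round(hi*1000,1),'w',round(w*1000,1),'ztop',np.percentile(Q[m,2],[50,98]).round(4))
print('tcp a',round(g*1000,1),'z',o['tool_pos'][2].round(4),'F',o['force'].round(1))
E
python3 rel.py
```

```text
rod 3608 slope deg 0.04 b at tip -0.1 b at blk front -0.1 a -59.2 -17.9 w 15.6 ztop [0.0967 0.0988]
blk 10358 slope deg -0.61 b at tip 0.5 b at blk front 0.9 a -163.7 -101.5 w 41.8 ztop [0.1231 0.1245]
tcp a -141.7 z 0.0884 F [ 0.7  0.3 -2.7]
```

```bash
python3 -m creep '{"translation":[[0,-0.011,0.15],[0,0,0],[0.2,0,0],[0.25,0,0],[0,0,0]],"turn":[[0,0,0.0033],[0,0,0],[0,0,0],[0,0,0],[0,0,0]],"grip":[0.2,0.2,0.2,0.2,0.2]}' >/dev/null
python3 rel.py
python3 -m creep '{"translation":[[0.05,0,0],[0.04,0,0],[0.03,0,0]],"turn":[[0,0,0],[0,0,0],[0,0,0]],"grip":[0.2,0.2,0.2]}'
python3 -m creep '{"translation":[[0.03,0,0],[0.03,0,0]],"turn":[[0,0,0],[0,0,0]],"grip":[0.2,0.2]}'
python3 rel.py
```

```text
rod 4928 slope deg -0.22 b at tip 0.1 b at blk front 0.1 a -66.0 -15.0 w 15.5 ztop [0.0972 0.1107]
blk 10354 slope deg -0.33 b at tip 1.2 b at blk front 1.2 a -122.9 -61.0 w 41.8 ztop [0.11   0.1114]
tcp a -103.0 z 0.0755 F [-0.5 -0.2 -2.1]
time_s: 8.78
tool_pos: [0.6151, -0.0867, 0.0754]
tool_rot: [180.0, 0.0, 106.5]
force: [0.6, -0.1, -2.2]
grip_width: 0.0418
grasp_force: 45.0
time_s: 9.02
tool_pos: [0.6138, -0.082, 0.0753]
tool_rot: [180.0, -0.0, 106.5]
force: [-1.0, -0.2, -2.3]
grip_width: 0.0418
grasp_force: 45.0
rod 18557 slope deg -0.2 b at tip 0.0 b at blk front 0.0 a -66.0 -15.0 w 15.7 ztop [0.1788 0.1948]
blk 10362 slope deg -0.15 b at tip 0.2 b at blk front 0.2 a -112.5 -50.4 w 41.8 ztop [0.1101 0.1114]
tcp a -90.2 z 0.0753 F [-0.5  0.1 -2.9]
```

```bash
python3 -m creep '{"translation":[[0.05,0,-0.01],[0.05,0,0],[0.05,0,0]],"turn":[[0,0,0],[0,0,0],[0,0,0]],"grip":[0.2,0.2,0.2]}'
python3 -m creep '{"translation":[[0.06,0,0],[0.06,0,0],[0.06,0,0],[0.05,0,0],[0,0,0]],"turn":[[0,0,0],[0,0,0],[0,0,0],[0,0,0],[0,0,0]],"grip":[0.2,0.2,0.2,0.2,0.2]}'
python3 -m creep '{"translation":[[0,0,0],[0,0,0]],"turn":[[0,0,0],[0,0,0]],"grip":[0.2,0.2]}'
python3 rel.py
```

```text
time_s: 9.45
tool_pos: [0.6104, -0.0701, 0.0762]
tool_rot: [180.0, -0.0, 106.5]
force: [0.2, 0.0, -2.3]
grip_width: 0.0418
grasp_force: 45.0
time_s: 10.07
tool_pos: [0.6051, -0.0523, 0.0762]
tool_rot: [180.0, -0.0, 106.6]
force: [0.5, 0.4, -3.0]
grip_width: 0.0416
grasp_force: 45.0
time_s: 10.32
tool_pos: [0.6052, -0.0532, 0.0762]
tool_rot: [180.0, 0.0, 106.5]
force: [0.7, -0.2, -2.4]
grip_width: 0.0416
grasp_force: 45.0
rod 19477 slope deg -0.04 b at tip 0.0 b at blk front -0.0 a -65.9 -15.0 w 25.8 ztop [0.1764 0.1956]
blk 10354 slope deg -0.11 b at tip 0.2 b at blk front 0.1 a -82.5 -20.5 w 41.8 ztop [0.1109 0.1123]
tcp a -60.6 z 0.0762 F [-0.  -0.1 -2.6]
```

The rod is about 40 mm in, with no resistance, so this end is the well. The mouth faces tool +x. I'll withdraw, lift, yaw so tool x points radially outward, then tilt.

```bash
python3 -m creep '{"translation":[[-0.15,0,0],[-0.3,0,0],[-0.3,0,0],[-0.3,0,0],[-0.1,0,0]],"turn":[[0,0,0],[0,0,0],[0,0,0],[0,0,0],[0,0,0]],"grip":[0.2,0.2,0.2,0.2,0.2]}'
python3 -m creep '{"translation":[[0,0,-0.4],[0,0,-0.6],[0,0,-0.6],[0,0,-0.6],[0,0,-0.6]],"turn":[[0,0,0],[0,0,0],[0,0,0],[0,0,0],[0,0,0]],"grip":[0.2,0.2,0.2,0.2,0.2]}'
python3 -m creep '{"translation":[[0,0,-0.4],[0,0,0],[0,0,0],[0,0,0],[0,0,0]],"turn":[[0,0,0.056],[0,0,0.056],[0,0,0.056],[0,0,0.056],[0,0,0.056]],"grip":[0.2,0.2,0.2,0.2,0.2]}'
python3 -m creep '{"translation":[[0,0,0],[0,0,0],[0,0,0],[0,0,0],[0,0,0]],"turn":[[0,0,0.056],[0,0,0.056],[0,0,0.056],[0,0,0.056],[0,0,0.056]],"grip":[0.2,0.2,0.2,0.2,0.2]}'
python3 g.py .65 -.15 .4 180 0 -15
```

```text
time_s: 11.0
tool_pos: [0.6312, -0.1444, 0.0763]
tool_rot: [-180.0, 0.1, 106.3]
force: [0.0, 1.1, -2.7]
grip_width: 0.0419
grasp_force: 45.0
time_s: 11.62
tool_pos: [0.6311, -0.1405, 0.3017]
tool_rot: [180.0, -0.0, 106.6]
force: [0.7, -0.9, -4.0]
grip_width: 0.0417
grasp_force: 45.0
time_s: 12.25
tool_pos: [0.6312, -0.1405, 0.332]
tool_rot: [-180.0, -0.0, 55.8]
force: [-0.9, -1.0, -3.2]
grip_width: 0.0412
grasp_force: 45.0
time_s: 12.88
tool_pos: [0.6313, -0.1405, 0.332]
tool_rot: [-180.0, 0.0, 5.5]
force: [-0.4, -0.2, -3.2]
grip_width: 0.0418
grasp_force: 45.0
t 12.88 pos [ 0.6313 -0.1405  0.332 ] rot [-180.     0.     5.5] F [-0.4 -0.2 -3.2] w 0.0418 gf 45.0
shift [ 0.221  0.14  -0.85 ] shift after turn [ 0.257  0.055 -0.85 ] turn [-3.000e-04  1.000e-04  1.136e-01] q [-33.  26.  64.  75. -23.  93. -58.]
```

Finish the yaw, then tilt about tool +y.

```bash
python3 -m creep '{"translation":[[0,0,0],[0,0,0],[0,0,0],[0,0,0],[0,0,0]],"turn":[[0,0,0.055],[0,0,0.055],[0,0.05,0],[0,0.05,0],[0,0.05,0]],"grip":[0.2,0.2,0.2,0.2,0.2]}'
python3 -m creep '{"translation":[[0,0,0],[0,0,0],[0,0,0],[0,0,0],[0,0,0]],"turn":[[0,0.05,0],[0,0.05,0],[0,0.05,0],[0,0.05,0],[0,0.05,0]],"grip":[0.2,0.2,0.2,0.2,0.2]}'
python3 g.py .63 -.14 .33 180 -90 -15
```

```text
time_s: 13.5
tool_pos: [0.6241, -0.1465, 0.3302]
tool_rot: [179.2, -22.0, -14.5]
force: [-2.1, -1.7, -2.0]
grip_width: 0.0415
grasp_force: 45.0
time_s: 14.12
tool_pos: [0.6285, -0.1397, 0.3427]
tool_rot: [-178.9, -48.3, -14.7]
force: [-0.2, 0.9, -1.5]
grip_width: 0.0421
grasp_force: 45.0
t 14.12 pos [ 0.6285 -0.1397  0.3427] rot [-178.9  -48.3  -14.7] F [-0.2  0.9 -1.5] w 0.0421 gf 45.0
shift [-0.106  0.001  0.12 ] shift after turn [-0.159 -0.002  0.02 ] turn [-0.0077  0.2317 -0.0017] q [  -2.  -17.    8.  119.   14.   30. -107.]
```

q2 is near its limit, so I'll move outward and then continue the tilt.

```bash
python3 -m creep '{"translation":[[0.22,0,0.24],[0.22,0,0.24],[0.22,0,0.24],[0.22,0,0.24],[0.22,0,0.24]],"turn":[[0,0,0],[0,0,0],[0,0,0],[0,0,0],[0,0,0]],"grip":[0.2,0.2,0.2,0.2,0.2]}'
python3 -m creep '{"translation":[[0,0,0],[0,0,0],[0,0,0],[0,0,0],[0,0,0]],"turn":[[0,0.05,0],[0,0.05,0],[0,0.05,0],[0,0.05,0],[0,0.03,0]],"grip":[0.2,0.2,0.2,0.2,0.2]}'
python3 -m creep '{"translation":[[0,0,0],[0,0,0]],"turn":[[0,0,0],[0,0,0]],"grip":[0.2,0.2]}'
python3 g.py .75 -.17 .33 180 -90 -15
```

```text
time_s: 14.75
tool_pos: [0.7557, -0.1711, 0.3439]
tool_rot: [-178.9, -48.1, -14.7]
force: [-0.5, 0.1, -1.8]
grip_width: 0.0416
grasp_force: 45.0
time_s: 15.38
tool_pos: [0.7417, -0.1904, 0.4321]
tool_rot: [178.1, -70.0, -13.6]
force: [0.3, -0.6, -2.3]
grip_width: 0.0412
grasp_force: 45.0
time_s: 15.62
tool_pos: [0.7433, -0.1865, 0.431]
tool_rot: [179.0, -69.9, -14.2]
force: [-0.2, 0.4, -3.0]
grip_width: 0.0418
grasp_force: 45.0
t 15.62 pos [ 0.7433 -0.1865  0.431 ] rot [179.  -69.9 -14.2] F [-0.2  0.4 -3. ] w 0.0418 gf 45.0
shift [-1.176 -0.229  0.458] shift after turn [-1.263 -0.221  0.027] turn [0.0011 0.1114 0.0017] q [  13.   -8.   -3.  116.   62.    6. -154.]
```

```bash
python3 -m creep '{"translation":[[0,0,0],[0,0,0],[0,0,0],[0.3,0,-0.25],[0.34,0,-0.29]],"turn":[[0,-0.05,0],[0,-0.05,0],[0,-0.03,0],[0,0,0],[0,0,0]],"grip":[0.2,0.2,0.2,0.2,0.2]}'
python3 -m creep '{"translation":[[0.34,0,-0.29],[0.34,0,-0.29],[0.34,0,-0.29],[0.34,0,-0.29],[0,0,0]],"turn":[[0,0,0],[0,0,0],[0,0,0],[0,0,0],[0,0,0]],"grip":[0.2,0.2,0.2,0.2,0.2]}'
python3 g.py .78 -.2 .65 180 -90 -15
```

```text
time_s: 16.25
tool_pos: [0.7367, -0.2021, 0.5072]
tool_rot: [177.7, -56.7, -16.2]
force: [-1.1, -0.4, -2.2]
grip_width: 0.0416
grasp_force: 45.0
time_s: 16.88
tool_pos: [0.7201, -0.1941, 0.6548]
tool_rot: [177.9, -57.3, -16.4]
force: [1.0, -0.8, -2.9]
grip_width: 0.0419
grasp_force: 45.0
t 16.88 pos [ 0.7201 -0.1941  0.6548] rot [177.9 -57.3 -16.4] F [ 1.  -0.8 -2.9] w 0.0419 gf 45.0
shift [ 0.349 -0.164  0.649] shift after turn [-0.06  -0.123  0.743] turn [0.0187 0.1817 0.0011] q [ -12.   -8.   18.   82.   17.   50. -105.]
```

```bash
python3 -m creep '{"translation":[[0,0,0],[0,0,0],[0,0,0],[0,0,0],[0,0,0]],"turn":[[0.003,0.035,0],[0.004,0.035,0],[0.004,0.035,0],[0.004,0.035,0],[0.004,0.035,0]],"grip":[0.2,0.2,0.2,0.2,0.2]}'
python3 -m creep '{"translation":[[0,0,0],[0,0,0],[0,0,0],[0,0,0]],"turn":[[0,0,0],[0,0,0],[0,0,0],[0,0,0]],"grip":[0.2,0.2,0.2,0.2]}'
python3 g.py .72 -.19 .65 180 -90 -15
python3 - <<'E'
from h import *
o=env.get_obs();A=R.from_euler('xyz',o['tool_rot'],degrees=True).as_matrix();print('tool x to vertical',np.degrees(np.arccos(A[2,0])),o['joint_velocities'].round(1))
c=cam('wrist');save(c,'w3.png')
E
```

```text
time_s: 17.5
tool_pos: [0.7181, -0.2025, 0.6511]
tool_rot: [176.2, -84.3, -12.4]
force: [0.0, -2.0, -2.6]
grip_width: 0.0419
grasp_force: 45.0
time_s: 18.0
tool_pos: [0.7193, -0.1982, 0.6615]
tool_rot: [176.6, -85.0, -12.3]
force: [0.1, 0.6, -2.4]
grip_width: 0.0417
grasp_force: 45.0
t 18.0 pos [ 0.7193 -0.1982  0.6615] rot [176.6 -85.  -12.3] F [ 0.1  0.6 -2.4] w 0.0417 gf 45.0
shift [-0.144 -0.102 -0.006] shift after turn [-0.144 -0.101 -0.018] turn [0.0042 0.028  0.0015] q [   6.  -17.    4.  107.   53.    8. -142.]
tool x to vertical 5.042056761881217 [ 0.3 -0.2  0.   0.1  0.5 -0.1 -0.5]
```

View pics/w3.png

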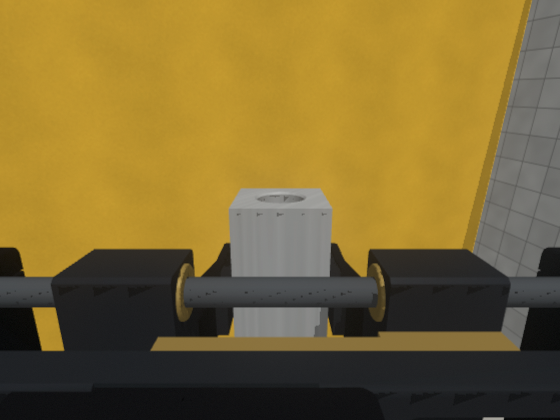

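The wrist view shows the block square in the pads with the mouth of the tested end at about (281,198). It points up to within about 5°. I'll ease q2 off its limit with a small outward move.

```bash
python3 -m creep '{"translation":[[0,0,0.15],[0,0,0.15],[0,0,0.15],[0,0,0],[0,0,0]],"turn":[[0,0,0],[0,0,0],[0,0,0],[0,0,0],[0,0,0]],"grip":[0.2,0.2,0.2,0.2,0.2]}'
python3 -m creep '{"translation":[[0,0,0],[0,0,0],[0,0,0]],"turn":[[0,0,0],[0,0,0],[0,0,0]],"grip":[0.2,0.2,0.2]}'
python3 - <<'E'
from h import *
o=env.get_obs();A=R.from_euler('xyz',o['tool_rot'],degrees=True).as_matrix();print(np.degrees(np.arccos(A[2,0])),o['joint_velocities'].round(1),o['qpos'].round(1))
E
```

```text
time_s: 18.68
tool_pos: [0.7537, -0.2091, 0.6576]
tool_rot: [176.2, -84.9, -12.1]
force: [-0.5, -0.6, -2.2]
grip_width: 0.0417
grasp_force: 45.0
time_s: 19.05
tool_pos: [0.7532, -0.209, 0.6584]
tool_rot: [176.3, -85.0, -12.1]
force: [0.5, 0.1, -2.6]
grip_width: 0.0416
grasp_force: 45.0
5.0242615317268475 [-0.   0.2 -0.   0.1  0.  -0.  -0. ] [   7.5  -12.4    3.4  104.2   58.1    6.  -147.4]
```

```bash
python3 -c "from cell import env;print(env.sign_off())"
```

```text
the job is handed in; nothing more can be done
None
```

I handed the job in at about 19 s: the rod went about 40 mm into the mat block's first tried end with no resistance. I'm still holding that block, well mouth up to within about 5° and roughly 0.65 m above the desk; the sign-off returned no verdict.

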